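# Clear the parts case and hold its lid at the balance point

### The arm

A 6-joint arm with a two-finger parallel gripper is mounted at the origin on the work surface. World frame = base frame: x ahead of the robot, y to its left, z up, the work surface at z = 0. Lengths are in m, angles in degrees, forces in N, time in s.
With the tool pointing down it reaches from about 0.25 to 0.725 m from the base axis. Payload 9.7 kg.
Tool frame: the origin (TCP) lies at the very end of the fingers, on their centre line; the grasp point (between the pads) lies 19 mm behind it; y points along the fingers, x is the direction in which the jaws open and shut, and the axes are right-handed (so a half turn about y gives the same grasp; the last joint's range is limited). The gripper opens to 85 mm and grips with 20 to 120 N. Pads are 22 mm wide; open, the fingers measure 114 mm over their backs; the gripper's body (76 mm by 85 mm) begins 54 mm behind the grasp point. The pads swing forward as they close: fully open they stand 13 mm farther back than shut.
Start: joints at [-71.906, 4.979, 10.078, 95.1, 0, 90], TCP at [0.171, -0.523, 0.231] pointing down, gripper open.
Joint ranges: [-179.16, 179.16], [-48.56, 103.87], [-65.8, 70.77], [-126.05, 130.52], [-82.76, 87.17], [-180, 180]. Speed limits (degrees/s): [127.2, 127.2, 147.25, 180, 180, 180].

### API

Orientations are given as [roll, pitch, yaw] about the fixed x, y, z axes, in that order (R = Rz(yaw) Ry(pitch) Rx(roll)).
In Python, from workcell import bot gives the robot as it stands.
- The arm moves only by the shell command python3 -m jog 'ROWS' [FORCE]. ROWS is JSON, a list of rows, each a list of 7 numbers: the closure, from 0 (fully open) to 1 (shut), then the shift along the world's x, y, z in units of 25 mm (1.0 is 25 mm), then the turn, a rotation vector about the world's x, y, z in units of 5 degrees (1.0 is 5 degrees). A call has 1 to 5 rows; each row is the pose to reach, as a shift and turn from the pose commanded when the call began; what a row does not reach only later rows make up. A row lasts 1/10 s, in which the tool goes at most 50 mm and 8.59 degrees, less where a joint would pass 70% of its speed; a pose out of reach is approached as far as the arm can. A call with a gripper value outside its range is refused whole. The fingers move at their own pace and stop on an object; FORCE is the grip in N (left out, the last holds). Time passes only in rows, so rows that repeat a pose let the fingers close. It gives the time, the measured TCP pose, the force and the opening at its end, in the units of the state.
- bot.get_obs(): the state, without advancing time (a new reading comes with each control period).
- bot.camera(name): name is "side" or "top" or "wrist"; returns (picture, depth): 480x640x3 uint8, red, green, blue; 480x640 float32, m along the optical axis (not along the pixel's ray), 0 where there is no reading.
- bot.camera_model(name): a dict with "fx", "fy", "cx", "cy" (pixels), "rvec" (rotation vector, rad) and "tvec" (3), from world to camera coordinates, as OpenCV has them; the wrist camera has in their place "tool_from_camera" (4x4, takes a point from camera to tool coordinates, whose origin is the TCP and whose axes are the tool frame's). Camera axes: x right, y down, z forward; pixel columns grow to the right and rows downward; lengths in m; the calibration is good to about 2 mm. A picture is of the moment at which its call begins: read the wrist's pose just before it. camera_model takes no time and is no camera call.
- bot.job_done(): hands the job in, once; it reports no verdict.
Trained networks look in the newest picture that a camera, given by its name, has taken for a name from the list of things; names that differ only in an ending like _2 or _b are one class to them, and where a whole thing is asked for, a point or a joint stands for the part that bears it (a point fixed in the world has none). Each returns a list of dicts, best first, with "conf" (0 to 1); they miss things now and then, are a little off and sometimes report something else, mostly with a low value. They report only what shows in the picture. A call takes as long as a camera call. They do not tell look-alikes from the thing itself.
- bot.regions_of(camera, label): "pixels" (480x640 bool, what is visible of it) and "point" ([row, column] in pixels, amid what is visible of it).
The state is a dict: "time": time; "q": joint angles; "qd": joint speeds; "joint_efforts": joint torques, N m; "ee_pos": TCP position; "tcp_rot": TCP orientation; "wrist_force": force on the tool from outside, world axes, zero at the start; "torque": the same for the moment, N m; "opening": finger opening in m.
Only numpy, scipy, OpenCV 4.12 (cv2) and the standard library are available. Lean on these libraries where they do the work, as an engineer would, in place of code of your own. Each camera call takes 0.05 s, during which the arm holds its last target. There are 200 camera calls.

### The job

The steel parts case has a piston standing on its shut lid: stand the piston upright on the cork mat, midway between the two valve springs, and let go of it. Then take the lid by the bar handle on its front, swing it up to its over-centre balance point (leaning slightly back past upright, where it wants to fall neither shut nor open) and finish while still holding it still there, so that someone can reach into the case. Never let the lid go over backwards, and leave everything else, springs included, where it is.

Things in the scene. Friction and masses are not known exactly. Their poses are not given: they have to be found in the camera images.
- case: Grey sheet-steel parts case, 150 mm deep (x) by 200 wide (y), 80 mm high with its flat lid shut; fixed to the bench. Origin at the centre of its underside; +x points from the front (handle side, towards the robot) to the hinge side; z up.
- hinge (a point): Middle of the lid's hinge line, 80 mm up, level with the lid's top face, on the far side of the case (81 mm from the case's middle along its x). The hinge line is parallel to the case's y. Axes as the case's.
- lid (a joint): Lid angle in rad: 0 shut, 1.57 upright, up to 2.6 (fallen open over the far side). The lid (162 x 208 mm plate with a 40 mm deep rim round its underside, about 0.4 kg) hangs freely with hardly any hinge friction; there is no stay. It balances at 1.66 rad (about 5 degrees past upright, top leaning away from the robot); below that it falls shut, above that it falls open.
- bar (a point): Middle of the lid's handle: a round steel bar 12 mm thick parallel to the hinge line, about 100 mm of it free between two thin stalks that hold it 38 mm clear of the lid's front edge, so that fingers pass on both sides of it from above. Lid shut: 206 mm in front of the hinge line and 8 mm below it (72 mm above the bench); the point goes round with the lid and ends at the lid's top. It is round and can turn between the finger pads.
- piston_mid (a point): Centre (half-way up) of the aluminium piston: upright cylinder, 54 mm diameter, 50 mm tall, about 0.16 kg, loose, at the start standing on the shut lid. z is its axis.
- mat_mid (a point): Centre of the top face of the flat brown cork mat, 240 x 130 mm and 4 mm thick, fixed, to the left or right of the case. x runs along its long side, through both springs; the mid-point between the springs is here to within about 3 mm.
- spring_a: Steel valve spring standing on the mat, 33 mm diameter, 45 mm tall, loose; about 75 mm from the mat's middle towards the mat's -x. Origin at the centre of its underside.
- spring_b: The same spring at the other end of the mat (+x), about 75 mm from its middle. Origin at the centre of its underside.
- block: Black finned cylinder block, 104 x 104 mm, 92 mm high, fixed, on the other side of the case from the mat. Origin at the centre of its underside.
- wrench: Loose 160 mm steel wrench lying flat between the robot and the case. Bystander.
- tin: Loose tin, 72 mm diameter, 75 mm tall, far left. Bystander. Origin under its centre.
- carton: Loose small carton, 60 x 130 x 35 mm, far right. Bystander. Origin under its centre.
- rocker: Loose steel rocker arm about 70 mm long, on the right. Bystander.
- cup: Loose steel bowl, 80 mm diameter, 70 mm tall, on the left. Bystander.
There are look-alikes about, which are no part of the job. What is shaped like the part that bears piston_mid but yellow is not meant.

How it is judged (in metres and radians):
On the way:
1. the piston stands on the mat midway between the springs, let go, the lid still shut (x of piston_mid in the frame of mat_mid between -0.016 and 0.016 m and y of piston_mid in the frame of mat_mid between -0.016 and 0.016 m and z of piston_mid in the frame of mat_mid below 0.03 m and angle between piston_mid's own z axis and vertical below 0.12 rad and linear speed of piston below 0.03 m/s and contact force between the fingers and piston below 0.1 N and value of joint lid below 0.1 rad), for 0.2 s.
At the end, for the whole second after the job is handed in: The piston stands upright on the mat within 16 mm of the middle between the springs along each mat direction, at rest; the lid is held still by the fingers within 0.08 rad (4.6 degrees) of its balance angle 1.66 rad (x of piston_mid in the frame of mat_mid between -0.016 and 0.016 m and y of piston_mid in the frame of mat_mid between -0.016 and 0.016 m and z of piston_mid in the frame of mat_mid below 0.03 m and angle between piston_mid's own z axis and vertical below 0.12 rad and linear speed of piston below 0.03 m/s and value of joint lid between 1.58 and 1.74 rad and velocity of joint lid between -0.1 and 0.1 rad/s and contact force between the fingers and lid above 0.3 N); the arm keeps its last pose, push and grip.
It fails at once if the lid goes over backwards (beyond 2.0 rad) (value of joint lid above 2 rad).
It fails at once if a spring or a bystander is moved by more than 20 mm (distance of any of spring_a, spring_b, wrench, tin, carton, rocker, cup from where it was at the start of the episode above 0.02 m).
It also fails if it takes over 61 s, if anything falls off the work surface, if the arm or the gripper's body presses on something with over 40 N, if the wrist force passes 120 N, or if a joint passes its speed limit or range.

## Working session

There is one attempt and no reset: what is moved stays moved. The work goes in short steps, Python scripts to look and compute and a shell command to move; the robot and the scene stay as the last step left them, time stands still between calls to the robot, and variables do not carry over. Pictures are saved under pics/ and viewed, about 8 in all and at most 12, crops included, and the job is handed in when it is done.

```bash
mkdir -p pics; ls
cat > h.py <<'E'
import numpy as np, cv2
from workcell import bot
from scipy.spatial.transform import Rotation as R
def pts(name,d,mask=None,obs=None):
    m=bot.camera_model(name)
    ok=d>0
    if mask is not None: ok&=mask
    v,u=np.nonzero(ok); z=d[v,u]
    P=np.c_[(u-m["cx"])/m["fx"]*z,(v-m["cy"])/m["fy"]*z,z]
    if "rvec" in m:
        Rm=cv2.Rodrigues(np.array(m["rvec"],float))[0]; return (P-np.array(m["tvec"]).ravel())@Rm, v,u
    T=np.array(m["tool_from_camera"]); P=P@T[:3,:3].T+T[:3,3]
    return P@R.from_euler('xyz',obs["tcp_rot"],degrees=True).as_matrix().T+np.array(obs["ee_pos"]),v,u
E
python3 - <<'E'
from h import *
print(bot.get_obs())
for c in ["top","side"]:
    p,d=bot.camera(c); cv2.imwrite(f"pics/{c}0.png",p[...,::-1]); np.save(f"{c}0.npy",d)
    for l in ["case","bar","lid","piston_mid","mat_mid","spring_a","block"]:
        for r in bot.regions_of(c,l):
            P,v,u=pts(c,d,r["pixels"])
            if len(P): print(c,l,round(r["conf"],2),r["point"],len(P),np.median(P,0).round(3),P.min(0).round(3),P.max(0).round(3))
E
```

```text
pics
{'time': 0.0, 'q': array([-7.19059239e+01,  5.00955917e+00,  1.00336874e+01,  9.50992096e+01,
        1.21376936e-03,  9.00007189e+01]), 'qd': array([ 0.02897706,  0.01290116,  0.10585651, -0.10085399,  0.07756328,
       -0.02422402]), 'joint_efforts': array([-7.81439594e-04, -5.20394218e+01,  4.64792490e+01,  1.69214403e-02,
       -6.72271403e-05,  4.90725796e-06]), 'ee_pos': array([ 0.17075125, -0.52257762,  0.23059099]), 'tcp_rot': array([-8.99987872e+01,  7.50813941e-02, -7.19066428e+01]), 'wrist_force': array([1.10311112, 1.28569389, 0.35859768]), 'torque': array([ 0.03703819, -0.05567787,  0.0486226 ]), 'opening': 0.08583293935844895}
top case 0.96 [245.9, 338.8] 4484 [ 0.551 -0.032  0.08 ] [ 0.431 -0.133 -0.009] [0.681 0.086 0.135]
top bar 0.7 [250.1, 343.0] 4206 [ 0.547 -0.032  0.08 ] [ 0.431 -0.143 -0.004] [0.65  0.084 0.133]
top lid 0.61 [248.9, 339.9] 4120 [ 0.547 -0.034  0.08 ] [ 0.431 -0.143 -0.005] [0.65  0.083 0.135]
top piston_mid 0.85 [231.9, 333.2] 363 [ 0.577 -0.01   0.13 ] [ 0.554 -0.036  0.079] [0.617 0.014 0.138]
top piston_mid 0.85 [256.6, 280.2] 357 [0.
[... 1079 characters left out ...]
.96 [231.2, 305.7] 425 [0.576 0.007 0.116] [ 0.552 -0.112  0.076] [0.619 0.025 0.133]
side piston_mid 0.78 [286.7, 302.4] 486 [0.536 0.16  0.038] [ 0.511  0.094 -0.005] [0.586 0.175 0.054]
side piston_mid 0.72 [270.8, 245.1] 478 [0.695 0.132 0.036] [ 0.672  0.028 -0.005] [0.752 0.148 0.055]
side piston_mid 0.62 [289.5, 333.9] 475 [0.445 0.155 0.038] [ 0.42   0.112 -0.001] [0.478 0.168 0.054]
side mat_mid 0.9 [339.1, 307.4] 3281 [0.468 0.316 0.003] [ 0.336  0.207 -0.005] [0.597 0.402 0.049]
side spring_a 0.55 [329.1, 340.2] 239 [0.393 0.288 0.036] [ 0.378  0.256 -0.001] [0.409 0.302 0.052]
side block 0.95 [206.8, 374.3] 1176 [ 0.43  -0.254  0.072] [ 0.379 -0.525 -0.005] [ 0.483 -0.234  0.097]
```

Run:
```python
from h import *
a=cv2.imread("pics/top0.png")[150:390,170:490]
cv2.imwrite("pics/top_c.png",cv2.resize(a,None,fx=2.5,fy=2.5,interpolation=cv2.INTER_CUBIC))
d=np.load("top0.npy"); P,v,u=pts("top",d)
# lid top
k=(abs(P[:,2]-.08)<.006)&(P[:,0]>.42)&(P[:,0]<.68)&(abs(P[:,1]+.03)<.13)
r=cv2.minAreaRect(P[k][:,:2].astype(np.float32)*1000); print("lid",r,cv2.boxPoints(r))
k=(P[:,2]>.12)&(P[:,2]<.14)&(np.hypot(P[:,0]-.577,P[:,1]+.01)<.05)
r=cv2.minEnclosingCircle(P[k][:,:2].astype(np.float32)*1000); print("piston",r,P[k].mean(0))
for c in [(.537,.324),(.393,.279)]:
    k=(P[:,2]>.043)&(P[:,2]<.056)&(np.hypot(P[:,0]-c[0],P[:,1]-c[1])<.035)
    print("spr",cv2.minEnclosingCircle(P[k][:,:2].astype(np.float32)*1000),P[k].mean(0))
# bar region: z 50..75
k=(P[:,2]>.05)&(P[:,2]<.085)&(P[:,0]>.38)&(P[:,0]<.5)&(abs(P[:,1]+.03)<.15)
Q=P[k]; Q=Q[Q[:,0]<.47]; print(len(Q)); print(Q[np.argsort(Q[:,0])][:60:3].round(3))
```

```text
lid ((543.3069458007812, -24.577232360839844), (208.37411499023438, 217.88645935058594), 86.06108093261719) [[ 427.46414 -121.03455]
 [ 644.83594 -136.00183]
 [ 659.1498    71.88009]
 [ 441.77795   86.84737]]
piston ((582.1997680664062, -10.830376625061035), 27.476320266723633) [ 0.58106847 -0.0103766   0.13021531]
spr ((538.9992065429688, 326.77569580078125), 16.62965965270996) [0.53870378 0.32677571 0.04959459]
spr ((394.25909423828125, 281.405517578125), 15.928812026977539) [0.39434845 0.28109089 0.04984979]
263
[[ 0.429  0.118  0.053]
 [ 0.432 -0.065  0.072]
 [ 0.432 -0.076  0.072]
 [ 0.434 -0.054  0.081]
 [ 0.434 -0.056  0.079]
 [ 0.434 -0.046  0.077]
 [ 0.434 -0.029  0.073]
 [ 0.434 -0.048  0.075]
 [ 0.435 -0.07   0.075]
 [ 0.435  0.118  0.053]
 [ 0.436 -0.023  0.081]
 [ 0.436 -0.053  0.083]
 [ 0.436 -0.034  0.08 ]
 [ 0.437  0.001  0.074]
 [ 0.437 -0.067  0.08 ]
 [ 0.437 -0.059  0.078]
 [ 0.437 -0.07   0.079]
 [ 0.437 -0.032  0.074]
 [ 0.437 -0.026  0.071]
 [ 0.438 -0.073  0.074]]
```

View pics/top_c.png

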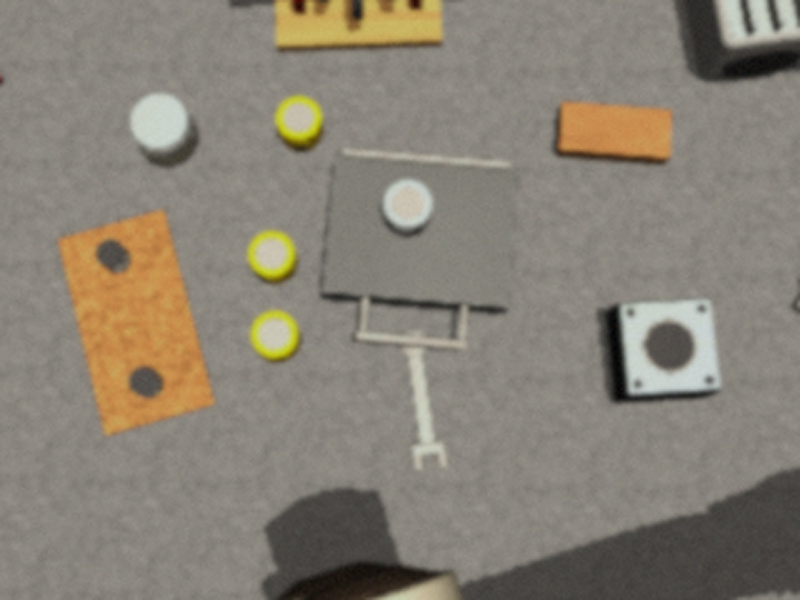

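The piston meant is the silver one on the lid, at crop (407,205). The yellow ones at (298,120), (272,255) and (272,335) are look-alikes standing on the bench. The springs are at (112,255) and (146,381) on the mat. I'm moving above the piston.

```bash
python3 -m jog '[[0,0.8,1,0,0,0,1.4],[0,1.6,2,0,0,0,2.9],[0,2.4,3,0,0,0,4.4],[0,3.2,4,0,0,0,5.8],[0,4.1,5.1,0,0,0,7.2]]' 
python3 -m jog '[[0,0.8,1,0,0,0,1.4],[0,1.6,2,0,0,0,2.9],[0,2.4,3,0,0,0,4.4],[0,3.2,4,0,0,0,5.8],[0,4.1,5.1,0,0,0,7.2]]' 
python3 -m jog '[[0,0.8,1,0,0,0,1.4],[0,1.6,2,0,0,0,2.9],[0,2.4,3,0,0,0,4.4],[0,3.2,4,0,0,0,5.8],[0,4.1,5.1,0,0,0,7.2]]'
python3 -m jog '[[0,0.8,1,0,0,0,1.4],[0,1.6,2,0,0,0,2.9],[0,2.4,3,0,0,0,4.4],[0,3.2,4,0,0,0,5.8],[0,3.5,5.1,0,0,0,7.2]]'
python3 - <<'E'
from h import *
o=bot.get_obs(); print(o["q"].round(1),o["ee_pos"].round(4),o["tcp_rot"].round(2),o["time"])
p,d=bot.camera("wrist"); cv2.imwrite("pics/w1.png",p[...,::-1]); P,v,u=pts("wrist",d,None,o); print(len(P))
k=(P[:,2]>.12)&(P[:,2]<.14)&(np.hypot(P[:,0]-.58,P[:,1]+.01)<.05); Q=P[k]
print("piston",len(Q),cv2.minEnclosingCircle(Q[:,:2].astype(np.float32)*1000) if len(Q) else 0,np.median(Q,0))
for r in bot.regions_of("wrist","piston_mid"): Q=pts("wrist",d,r["pixels"],o)[0]; print(r["conf"],r["point"],np.median(Q,0) if len(Q) else 0)
E
```

```text
time: 1.3
ee_pos: [0.2738, -0.3944, 0.2313]
tcp_rot: [-90.0, -0.0, -35.6]
wrist_force: [0.3, -0.1, 0.1]
opening: 0.0853
time: 1.8
ee_pos: [0.3764, -0.2668, 0.2315]
tcp_rot: [-90.0, -0.0, 0.4]
wrist_force: [0.3, -0.6, -0.9]
opening: 0.0854
time: 2.3
ee_pos: [0.4789, -0.1392, 0.2315]
tcp_rot: [-90.0, -0.0, 36.4]
wrist_force: [-0.6, -0.8, 0.1]
opening: 0.0855
time: 2.8
ee_pos: [0.567, -0.0117, 0.2307]
tcp_rot: [-90.0, 0.0, 72.4]
wrist_force: [-0.5, 0.6, 0.7]
opening: 0.0855
[-1.2  7.4 12.6 95.3 -0.  16.4] [ 0.567  -0.0117  0.2307] [-8.998e+01  1.000e-02  7.238e+01] 2.8
305934
piston 3907 ((580.91259765625, -13.000892639160156), 27.417375564575195) [ 0.57894957 -0.01224011  0.1285896 ]
0.98 [132.2, 472.7] [0.53673622 0.13464063 0.04821249]
0.64 [250.1, 327.8] [ 0.57521913 -0.01138276  0.12844892]
0.64 [35.1, 442.0] [0.45080059 0.12769993 0.04823736]
0.64 [293.9, 474.6] [0.69088035 0.11020114 0.04802552]
```

```bash
python3 -m jog '[[0,0.57,0,-1.4,0,0,0],[0,0.57,0,-2.8,0,0,0],[0,0.57,0,-4.2,0,0,0],[0,0.57,0,-5.1,0,0,0],[0,0.57,0,-5.5,0,0,0]]' 
python3 -m jog '[[0,0,0,0,0,0,0],[1,0,0,0,0,0,0],[1,0,0,0,0,0,0],[1,0,0,0,0,0,0],[1,0,0,0,0,0,0]]' 30
python3 -m jog '[[1,0,0,0,0,0,0],[1,0,0,0,0,0,0],[1,0,0,0,0,0,0],[1,0,0,0,0,0,0],[1,0,0,0,0,0,0]]'
```

```text
time: 3.4
ee_pos: [0.5787, -0.0134, 0.0914]
tcp_rot: [-89.8, 0.1, 72.0]
wrist_force: [-0.5, -0.0, 0.5]
opening: 0.0852
time: 3.9
ee_pos: [0.5809, -0.0129, 0.0957]
tcp_rot: [-90.2, -0.0, 72.1]
wrist_force: [-1.6, -1.0, 7.1]
opening: 0.0536
time: 4.4
ee_pos: [0.5809, -0.0129, 0.0957]
tcp_rot: [-90.2, -0.0, 72.1]
wrist_force: [-0.9, -0.2, 6.4]
opening: 0.0534
```

```bash
python3 -m jog '[[1,0,0,0.5,0,0,0],[1,0,0,1.4,0,0,0],[1,0,0,2.4,0,0,0],[1,0,0,3.4,0,0,0],[1,0,0,4.2,0,0,0]]' 
python3 -m jog '[[1,-0.3,0.8,0,0,0,0.4],[1,-0.8,2.2,0,0,0,1.2],[1,-1.3,3.6,0,0,0,2],[1,-1.8,5,0,0,0,2.8],[1,-2.3,6.4,0,0,0,3.5]]'
python3 -m jog '[[1,-0.5,1.4,0,0,0,0.8],[1,-1,2.8,0,0,0,1.6],[1,-1.5,4.2,0,0,0,2.4],[1,-2,5.5,0,0,0,3.1],[1,-2.3,6.3,0,0,0,3.5]]'
python3 - <<'E'
from h import *
for i in range(4): bot.get_obs(); 
o=bot.get_obs(); print(o["q"].round(1),o["ee_pos"].round(4),o["tcp_rot"].round(2),o["opening"],o["wrist_force"].round(1))
p,d=bot.camera("wrist"); cv2.imwrite("pics/w2.png",p[...,::-1]); P,v,u=pts("wrist",d,None,o)
for c in [(.539,.327),(.394,.281)]:
    k=(P[:,2]>.04)&(P[:,2]<.06)&(np.hypot(P[:,0]-c[0],P[:,1]-c[1])<.035); Q=P[k]
    print("spr",len(Q),cv2.minEnclosingCircle(Q[:,:2].astype(np.float32)*1000) if len(Q) else 0)
p,d=bot.camera("top"); P,v,u=pts("top",d)
k=(P[:,2]>.18)&(np.hypot(P[:,0]-.466,P[:,1]-.304)<.06);print(k.sum())
E
```

```text
time: 4.9
ee_pos: [0.5802, -0.0128, 0.2013]
tcp_rot: [-90.1, -0.0, 72.1]
wrist_force: [0.0, 0.4, -2.2]
opening: 0.0532
time: 5.4
ee_pos: [0.5219, 0.1485, 0.1997]
tcp_rot: [-90.0, -0.0, 89.7]
wrist_force: [1.1, 0.1, -2.1]
opening: 0.053
time: 5.9
ee_pos: [0.4639, 0.3068, 0.1996]
tcp_rot: [-90.0, -0.0, 107.3]
wrist_force: [-0.1, -0.4, -2.7]
opening: 0.053
[33.5  5.2  6.8 91.6  0.  16.1] [0.4639 0.3068 0.1996] [-9.0020e+01 -3.0000e-02  1.0732e+02] 0.05296015898160971 [-0.1 -0.4 -2.7]
spr 0 0
spr 1341 ((392.7293701171875, 278.865234375), 16.38197898864746)
3892
```

View pics/w2.png

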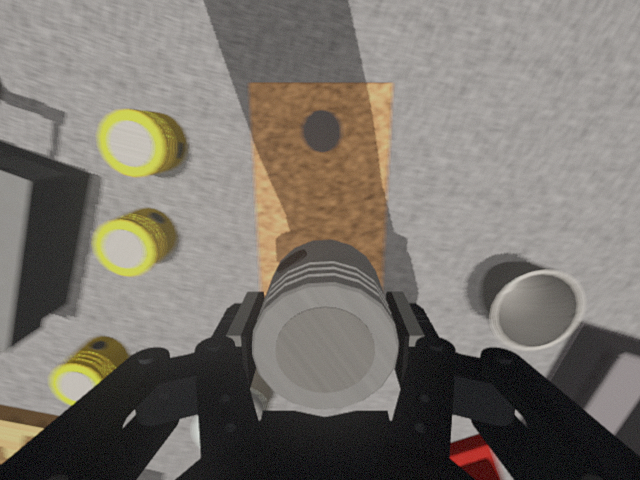

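The piston is held upright at (320,330). The near-end spring shows at (322,130) and the mat's middle lies under the piston. I'm lowering it with a small correction.

```bash
python3 -m jog '[[1,0.05,-0.17,-1.4,0,0,0],[1,0.05,-0.17,-3,0,0,0],[1,0.05,-0.17,-4.6,0,0,0],[1,0.05,-0.17,-6,0,0,0],[1,0.05,-0.17,-6.8,0,0,0]]' 
python3 -m jog '[[1,0,0,-0.1,0,0,0],[1,0,0,-0.2,0,0,0],[1,0,0,-0.26,0,0,0],[1,0,0,-0.3,0,0,0],[1,0,0,-0.3,0,0,0]]'
```

```text
time: 6.5
ee_pos: [0.4655, 0.2989, 0.0262]
tcp_rot: [-89.8, 0.1, 107.0]
wrist_force: [0.0, -0.1, -0.7]
opening: 0.0533
time: 7.0
ee_pos: [0.4668, 0.3007, 0.0222]
tcp_rot: [-90.1, -0.0, 107.1]
wrist_force: [0.8, -0.3, -1.7]
opening: 0.0533
```

```bash
python3 -m jog '[[1,-0.05,0.07,-0.04,0,0,0],[1,-0.05,0.07,-0.07,0,0,0],[1,-0.05,0.07,-0.1,0,0,0],[1,-0.05,0.07,-0.12,0,0,0],[1,-0.05,0.07,-0.12,0,0,0]]'
```

```text
time: 7.5
ee_pos: [0.465, 0.3025, 0.0197]
tcp_rot: [-90.0, -0.0, 107.1]
wrist_force: [-4.5, -3.0, 9.6]
opening: 0.0531
```

```bash
python3 -m jog '[[0.9,0,0,0.03,0,0,0],[0.3,0,0,0.03,0,0,0],[0,0,0,0.03,0,0,0],[0,0,0,0.03,0,0,0],[0,0,0,0.03,0,0,0]]'
python3 -m jog '[[0,0,0,0.4,0,0,0],[0,0,0,1.2,0,0,0],[0,0,0,2.4,0,0,0],[0,0,0,4,0,0,0],[0,0,0,5.6,0,0,0]]'
python3 -m jog '[[0,0,0,1,0,0,0],[0,0,0,1.4,0,0,0],[0,0,-0.5,1.6,0,0,0],[0,0,-1.6,1.6,0,0,0],[0,0,-3,1.6,0,0,0]]'
python3 - <<'E'
from h import *
o=bot.get_obs()
Q={}
for c in ["wrist","top"]:
    p,d=bot.camera(c); cv2.imwrite(f"pics/{c}3.png",p[...,::-1]); P,v,u=pts(c,d,None,o)
    for n,cc in dict(a=(.394,.281),b=(.539,.327),p=(.466,.303)).items():
        z=.05
        k=(P[:,2]>.042)&(P[:,2]<.06)&(np.hypot(P[:,0]-cc[0],P[:,1]-cc[1])<.033)
        print(c,n,k.sum(),cv2.minEnclosingCircle(P[k][:,:2].astype(np.float32)*1000) if k.any() else 0, np.median(P[k],0).round(4))
    # handle & lid
    k=(abs(P[:,2]-.08)<.012)&(P[:,0]>.42)&(P[:,0]<.68)&(abs(P[:,1]+.03)<.13)
    if k.any(): r=cv2.minAreaRect(P[k][:,:2].astype(np.float32)*1000); print(r)
E
```

```text
time: 8.0
ee_pos: [0.4651, 0.3022, 0.0189]
tcp_rot: [-90.0, 0.0, 107.1]
wrist_force: [-1.2, -0.5, 0.2]
opening: 0.0855
time: 8.5
ee_pos: [0.4648, 0.302, 0.161]
tcp_rot: [-90.0, -0.0, 107.1]
wrist_force: [0.2, 1.4, 0.4]
opening: 0.0852
time: 9.0
ee_pos: [0.4644, 0.2261, 0.1973]
tcp_rot: [-89.9, 0.0, 107.2]
wrist_force: [0.7, -0.4, -0.2]
opening: 0.0856
wrist a 1298 ((392.71929931640625, 278.74664306640625), 16.51673126220703) [0.3925 0.2785 0.0473]
wrist b 871 ((537.5856323242188, 324.17877197265625), 16.681203842163086) [0.537  0.3238 0.0475]
wrist p 2974 ((464.6746826171875, 301.6343994140625), 27.3985652923584) [0.4631 0.2997 0.0525]
((543.3881225585938, 27.100200653076172), (107.38114929199219, 219.64840698242188), 89.48955535888672)
top a 0 0 [nan nan nan]
top b 0 0 [nan nan nan]
top p 0 0 [nan nan nan]
((543.436279296875, -24.608314514160156), (208.27685546875, 218.9779815673828), 86.02529907226562)
  return _methods._mean(a, axis=axis, dtype=dtype,
  ret = um.true_divide(
```

View pics/wrist3.png

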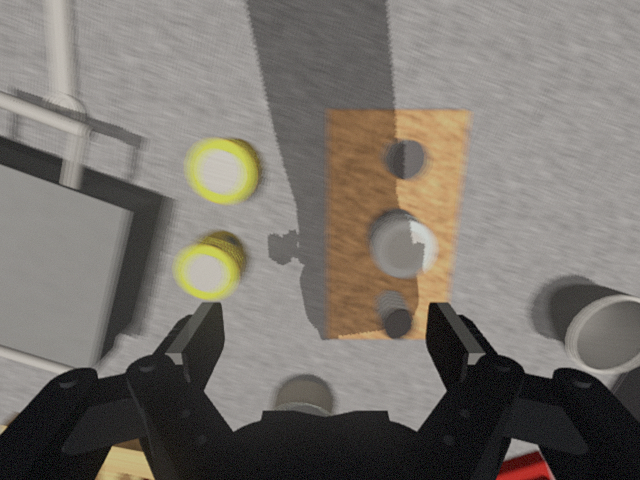

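The piston (405,244) stands between the springs (404,158) and (396,315). Measured piston is (464.7,301.6) mm and the spring midpoint is (465.2,301.5) mm. Next is the bar.

```bash
python3 -m jog '[[0,0,-0.7,0,0,0,-1.4],[0,-0.1,-1.4,0,0,0,-2.9],[0,-0.2,-2,0,0,0,-4.4],[0,-0.3,-2.7,0,0,0,-5.9],[0,-0.4,-3.4,0,0,0,-7.4]]'
python3 -m jog '[[0,0,-0.7,0,0,0,-1.4],[0,-0.1,-1.4,0,0,0,-2.9],[0,-0.2,-2,0,0,0,-4.4],[0,-0.3,-2.7,0,0,0,-5.9],[0,-0.4,-3.4,0,0,0,-7.4]]'
python3 -m jog '[[0,0,-0.7,0,0,0,-1.4],[0,-0.1,-1.4,0,0,0,-2.9],[0,-0.2,-2,0,0,0,-4.4],[0,-0.2,-2.7,0,0,0,-5.9],[0,-0.2,-3.4,0,0,0,-7.4]]'
python3 - <<'E'
from h import *
o=bot.get_obs(); print(o["q"].round(1),o["ee_pos"].round(4),o["tcp_rot"].round(2))
for c in ["wrist","top"]:
    p,d=bot.camera(c); cv2.imwrite(f"pics/{c}4.png",p[...,::-1]); P,v,u=pts(c,d,None,o); print(P[:,0].min(),P[:,0].max())
    np.save(f"P_{c}4.npy",P)
    for l in ["bar","lid","case"]:
        for r in bot.regions_of(c,l)[:1]:
            Q=pts(c,d,r["pixels"],o)[0]; print(c,l,r["conf"],r["point"],np.median(Q,0).round(3))
    k=(abs(P[:,2]-.078)<.012)&(P[:,0]>.42)&(P[:,0]<.68)&(abs(P[:,1]+.03)<.14)
    r=cv2.minAreaRect(P[k][:,:2].astype(np.float32)*1000); print(c,"lid",r,cv2.boxPoints(r).round())
    k=(P[:,2]>.055)&(P[:,2]<.09)&(P[:,0]>.41)&(P[:,0]<.452)&(abs(P[:,1]+.03)<.085); Q=P[k]
    r=cv2.minAreaRect(Q[:,:2].astype(np.float32)*1000); print(c,"bar",len(Q),r,cv2.boxPoints(r).round(),np.median(Q,0), np.polyfit(Q[:,1],Q[:,0],1), np.percentile(Q[:,2],[5,50,95]))
E
```

```text
time: 9.6
ee_pos: [0.4543, 0.1412, 0.1976]
tcp_rot: [-89.9, 0.1, 69.8]
wrist_force: [0.2, 0.1, 0.3]
opening: 0.0855
time: 10.1
ee_pos: [0.4443, 0.0563, 0.1976]
tcp_rot: [-89.9, 0.1, 32.8]
wrist_force: [0.1, 0.8, -0.1]
opening: 0.0857
time: 10.6
ee_pos: [0.4393, -0.0285, 0.1977]
tcp_rot: [-90.0, 0.1, -4.2]
wrist_force: [0.3, 0.1, 0.6]
opening: 0.0854
[ -3.7 -10.4  -8.5  92.1   0.   90.5] [ 0.4393 -0.0285  0.1977] [-90.     0.11  -4.21]
0.01679545363519297 0.8027812940571912
wrist lid 0.6 [192.9, 476.5] [ 0.557 -0.008  0.078]
wrist case 0.96 [195.2, 489.5] [ 0.563 -0.008  0.078]
wrist lid ((541.7728271484375, -26.62273406982422), (208.52377319335938, 216.94577026367188), 85.95841217041016) [[ 426. -123.]
 [ 643. -138.]
 [ 657.   70.]
 [ 441.   85.]]
wrist bar 2458 ((442.8748474121094, -19.39327621459961), (122.03607940673828, 21.821075439453125), 88.18231964111328) [[430. -80.]
 [452. -81.]
 [456.  41.]
 [434.  42.]] [ 0.44028048 -0.01550703  0.0752041 ] [0.04999568 0.44122766] [0.07177627 0.0752041  0.07695098]
-0.25180680602573563 1.9960768109176978
top bar 0.98 [245.4, 308.9] [0.555 0.063 0.081]
top lid 0.73 [244.2, 306.2] [0.556 0.062 0.081]
top case 0.96 [241.7, 306.5] [0.561 0.061 0.081]
top lid ((583.5993041992188, 30.045806884765625), (144.35052490234375, 245.85589599609375), 54.54896926879883) [[ 442.   43.]
 [ 642. -100.]
 [ 726.   18.]
 [ 525.  160.]]
top bar 4 ((445.45928955078125, 42.508544921875), (7.720555782318115, 0.13708126544952393), 0.4011789858341217) [[442.  43.]
 [442.  42.]
 [449.  42.]
 [449.  43.]] [0.4447686  0.04252226 0.07885747] [22.08119888 -0.49374446] [0.07407039 0.07885747 0.08070882]
```

View pics/wrist4.png

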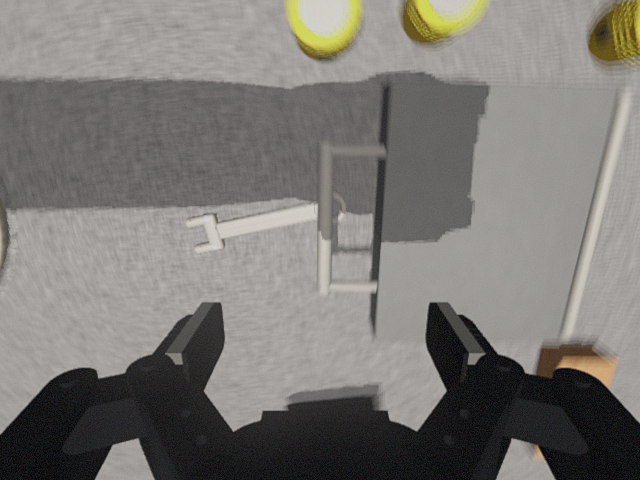

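The bar runs from (325,145) to (323,293), centred under the jaws (column 323). That puts its centre at about (0.4395,-0.0194) and the hinge at (0.645,-0.034), yaw −4°. I'll pre-close the jaws to about 30 mm and descend.

```bash
python3 -m jog '[[0.65,0,0.36,-0.5,0,0,0],[0.65,0,0.36,-1.2,0,0,0],[0.65,0,0.36,-2,0,0,0],[0.65,0,0.36,-2.4,0,0,0],[0.65,0,0.36,-2.4,0,0,0]]' 30
python3 -m jog '[[0.65,0,0,-0.6,0,0,0],[0.65,0,0,-1.4,0,0,0],[0.65,0,0,-2.2,0,0,0],[0.65,0,0,-2.9,0,0,0],[0.65,0,0,-3.2,0,0,0]]'
python3 -m jog '[[0.65,0,0,-0.1,0,0,0],[0.65,0,0,-0.2,0,0,0],[0.65,0,0,-0.2,0,0,0]]'
python3 - <<'E'
from h import *
o=bot.get_obs(); print(o["ee_pos"])
p,d=bot.camera("wrist"); cv2.imwrite("pics/w5.png",p[...,::-1])
E
```

```text
time: 11.5
ee_pos: [0.4392, -0.0182, 0.1373]
tcp_rot: [-90.0, 0.2, -3.9]
wrist_force: [0.2, -0.6, 0.1]
opening: 0.0298
time: 12.0
ee_pos: [0.4395, -0.0187, 0.0574]
tcp_rot: [-90.0, 0.1, -3.9]
wrist_force: [0.3, -0.0, -0.2]
opening: 0.0301
time: 12.3
ee_pos: [0.4404, -0.0188, 0.0545]
tcp_rot: [-90.0, -0.0, -3.9]
wrist_force: [-0.0, -0.4, 0.7]
opening: 0.0301
[ 0.44043561 -0.01879952  0.05453214]
```

View pics/w5.png

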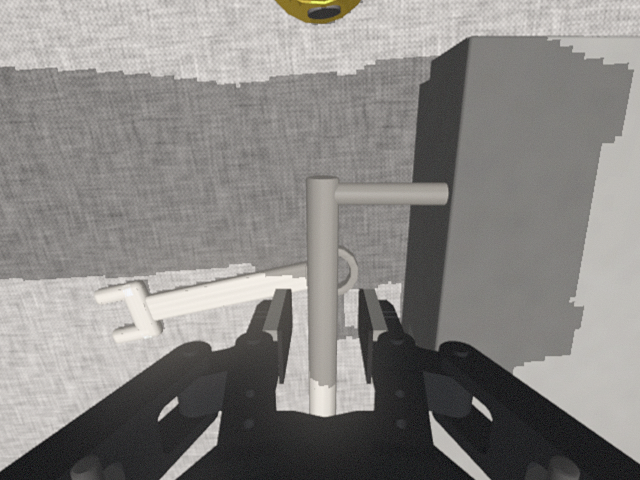

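The bar (322,180–410) lies centred between the pads (275 and 370), clear of the lid. Closing on it.

```bash
python3 -m jog '[[1,0,0,0,0,0,0],[1,0,0,0,0,0,0],[1,0,0,0,0,0,0],[1,0,0,0,0,0,0],[1,0,0,0,0,0,0]]' 35
python3 - <<'E'
import numpy as np
# arc offsets (units) along x,y,z from closed pose
c=np.cos(np.radians(-4.04));s=np.sin(np.radians(-4.04))
r=np.hypot(206,8);b=np.arctan2(-8,-206)
for th in np.arange(0,1.661,0.083):
    # rotate so that z rises: (x,z) angle decreases
    a=b-th; dx=r*np.cos(a)+206; dz=r*np.sin(a)+8
    print(round(th,3),round(dx*c/25,2),round(dx*s/25,2),round(dz/25,2))
E
```

```text
time: 12.85
ee_pos: [0.4395, -0.0188, 0.0546]
tcp_rot: [-90.0, 0.1, -3.9]
wrist_force: [-6.3, 0.7, 5.3]
opening: 0.0105
0.0 0.0 -0.0 0.0
0.083 0.0 -0.0 0.68
0.166 0.06 -0.0 1.37
0.249 0.17 -0.01 2.04
0.332 0.34 -0.02 2.7
0.415 0.57 -0.04 3.35
0.498 0.85 -0.06 3.97
0.581 1.17 -0.08 4.58
0.664 1.55 -0.11 5.15
0.747 1.97 -0.14 5.68
0.83 2.44 -0.17 6.18
0.913 2.94 -0.21 6.65
0.996 3.48 -0.25 7.06
1.079 4.06 -0.29 7.43
1.162 4.66 -0.33 7.75
1.245 5.29 -0.37 8.02
1.328 5.93 -0.42 8.24
1.411 6.6 -0.47 8.4
1.494 7.27 -0.51 8.51
1.577 7.95 -0.56 8.56
1.66 8.63 -0.61 8.56
```

```bash
python3 -m jog '[[1,0,0,0.3,0,0,0],[1,0,0,0.68,0,0,0],[1,0.03,0,1.03,0,0,0],[1,0.06,0,1.37,0,0,0],[1,0.11,0,1.7,0,0,0]]'
python3 -m jog '[[1,0.06,-0.01,0.34,0,0,0],[1,0.14,-0.01,0.67,0,0,0],[1,0.23,-0.02,1,0,0,0],[1,0.34,-0.03,1.33,0,0,0],[1,0.46,-0.04,1.65,0,0,0]]'
python3 -m jog '[[1,0,0,0,0,0,0],[1,0,0,0,0,0,0]]'
python3 - <<'E'
from h import *
p,d=bot.camera("side"); cv2.imwrite("pics/s6.png",p[...,::-1])
cv2.imwrite("pics/s6c.png",cv2.resize(p[120:360,180:500,::-1],None,fx=2,fy=2))
E
```

```text
time: 13.35
ee_pos: [0.442, -0.0189, 0.0972]
tcp_rot: [-90.0, 0.1, -3.9]
wrist_force: [-5.9, -1.0, -2.7]
opening: 0.0105
time: 13.85
ee_pos: [0.4529, -0.0197, 0.1385]
tcp_rot: [-90.0, 0.2, -3.9]
wrist_force: [-11.3, 1.0, 0.5]
opening: 0.0104
time: 14.05
ee_pos: [0.4529, -0.0197, 0.1386]
tcp_rot: [-90.0, 0.2, -3.9]
wrist_force: [-11.9, 0.6, 2.1]
opening: 0.0107
```

View pics/s6c.png

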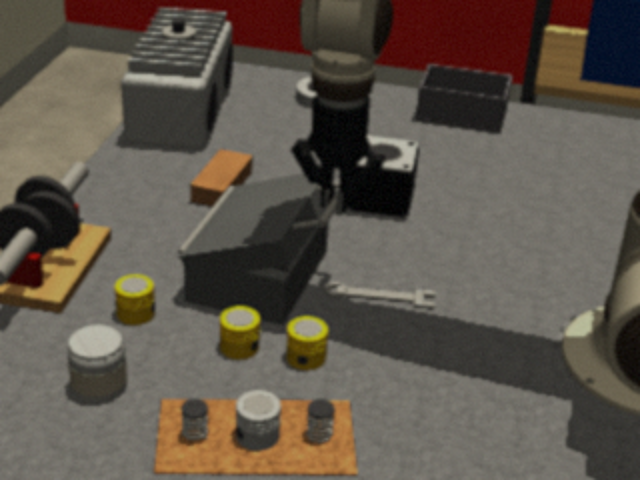

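Lid is about 24° up, gripped at (335,195) in the crop, and the piston stands undisturbed between the springs. The tool force is −12 N in x, so I'm correcting slightly towards −x as the lift goes on.

```bash
python3 -m jog '[[1,0.09,-0.01,0.31,0,0,0],[1,0.22,-0.02,0.62,0,0,0],[1,0.38,-0.03,0.93,0,0,0],[1,0.54,-0.04,1.23,0,0,0],[1,0.72,-0.05,1.52,0,0,0]]'
python3 -m jog '[[1,0.2,-0.02,0.28,0,0,0],[1,0.4,-0.03,0.55,0,0,0],[1,0.62,-0.05,0.81,0,0,0],[1,0.84,-0.06,1.06,0,0,0],[1,1.08,-0.08,1.31,0,0,0]]'
```

```text
time: 14.6
ee_pos: [0.4717, -0.021, 0.1771]
tcp_rot: [-90.0, 0.1, -3.9]
wrist_force: [-8.1, 0.2, 0.1]
opening: 0.0107
time: 15.1
ee_pos: [0.4977, -0.0229, 0.2109]
tcp_rot: [-90.0, 0.1, -3.9]
wrist_force: [-16.1, 1.6, 11.8]
opening: 0.0104
```

```bash
python3 -m jog '[[1,0.2,-0.02,0.29,0,0,0],[1,0.43,-0.04,0.55,0,0,0],[1,0.7,-0.06,0.76,0,0,0],[1,0.97,-0.08,0.96,0,0,0],[1,1.26,-0.1,1.15,0,0,0]]'
```

```text
time: 15.6
ee_pos: [0.5307, -0.0252, 0.2393]
tcp_rot: [-90.0, -0.0, -3.9]
wrist_force: [-10.2, 3.4, 10.0]
opening: 0.0103
```

```bash
python3 -m jog '[[1,0.27,-0.02,0.22,0,0,0],[1,0.55,-0.04,0.41,0,0,0],[1,0.85,-0.06,0.58,0,0,0],[1,1.16,-0.08,0.72,0,0,0],[1,1.48,-0.1,0.85,0,0,0]]'
```

```text
time: 16.1
ee_pos: [0.5684, -0.0279, 0.2597]
tcp_rot: [-90.0, -0.1, -3.9]
wrist_force: [-5.1, 2.2, 6.3]
opening: 0.0111
```

```bash
python3 -m jog '[[1,0.32,-0.02,0.14,0,0,0],[1,0.64,-0.05,0.25,0,0,0],[1,0.97,-0.07,0.34,0,0,0],[1,1.31,-0.1,0.42,0,0,0],[1,1.31,-0.1,0.42,0,0,0]]'
python3 - <<'E'
from h import *
o=bot.get_obs(); print(o["ee_pos"])
b=o["ee_pos"]+[0,0,.0175]; ux=np.array([.9975,-.0705,0])
h=np.array([.645,-.034,.08]); v=b-h; x=v@ux; print("kin angle",np.arctan2(v[2],-x)+np.arctan2(8,206),np.hypot(x,v[2]))
for c in ["top","side"]:
    p,d=bot.camera(c); cv2.imwrite(f"pics/{c}7.png",p[...,::-1])
    P,_,_=pts(c,d); X=(P-h)@ux; Y=(P-h)@np.array([.0705,.9975,0]); Z=P[:,2]-.08
    for s in (1,-1):
        k=(abs(Y)<.115)&((abs(Y)>.05)|(Z<.12))&(Z>.01)&(Z<.155)&(X>-.12)&(X<.05)
    print(c,k.sum())
    if k.sum()>50:
        np.save(f"lid_{c}.npy",np.c_[X,Y,Z][k])
        for lo in np.arange(.01,.16,.02):
            m=k&(Z>lo)&(Z<lo+.02); print(round(lo,2),m.sum(),np.percentile(X[m],[2,10,50,90,98]).round(4) if m.any() else 0)
E
```

```text
time: 16.6
ee_pos: [0.6022, -0.0305, 0.2699]
tcp_rot: [-90.0, -0.1, -3.9]
wrist_force: [-1.0, 2.2, 3.8]
opening: 0.0111
[ 0.60223687 -0.03051578  0.2699313 ]
kin angle 1.4056629790742292 0.21182141678690714
top 105
0.01 3 [-0.0425 -0.0412 -0.0347 -0.033  -0.0326]
0.03 0 0
0.05 4 [-0.0486 -0.0484 -0.0462 -0.0443 -0.0442]
0.07 3 [-0.0547 -0.0546 -0.0542 -0.0523 -0.0519]
0.09 4 [-0.0562 -0.0561 -0.0551 -0.0527 -0.0521]
0.11 2 [-0.0597 -0.0596 -0.0592 -0.0587 -0.0587]
0.13 9 [-0.0642 -0.0637 -0.0613 -0.0526 -0.0495]
0.15 80 [-0.0652 -0.064  -0.0542 -0.0376 -0.0277]
side 1300
0.01 198 [-0.0449 -0.0404 -0.0204 -0.0072 -0.0054]
0.03 193 [-0.0486 -0.0436 -0.0234 -0.0106 -0.0087]
0.05 202 [-0.0512 -0.0473 -0.0267 -0.0141 -0.0128]
0.07 160 [-0.055  -0.0531 -0.0374 -0.0183 -0.0154]
0.09 139 [-0.0592 -0.0562 -0.0424 -0.0259 -0.0193]
0.11 120 [-0.0623 -0.0596 -0.0481 -0.0275 -0.0238]
0.13 119 [-0.0666 -0.0654 -0.0503 -0.0315 -0.0262]
0.15 169 [-0.0677 -0.0655 -0.0562 -0.0394 -0.0315]
```

Run:
```python
import cv2
p=cv2.imread("pics/side7.png"); cv2.imwrite("pics/s7c.png",cv2.resize(p[80:360,180:500],None,fx=2,fy=2))
```

```text
(no output)
```

View pics/s7c.png

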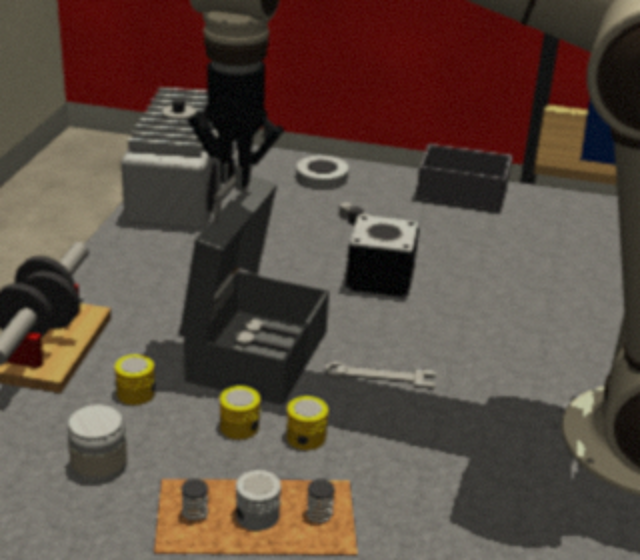

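The lid is nearly upright: gripper at (235,175), piston still in place. Both the kinematics and the fitted lid edges give about 1.40 rad. Finishing the swing slowly.

```bash
python3 -m jog '[[1,0.25,-0.02,0.06,0,0,0],[1,0.5,-0.04,0.1,0,0,0],[1,0.75,-0.05,0.13,0,0,0],[1,0.95,-0.07,0.15,0,0,0],[1,1.15,-0.08,0.16,0,0,0]]'
python3 -m jog '[[1,0.2,-0.02,0.02,0,0,0],[1,0.4,-0.03,0.02,0,0,0],[1,0.6,-0.04,0.02,0,0,0],[1,0.75,-0.05,0.02,0,0,0],[1,0.85,-0.06,0.02,0,0,0]]'
cat > ang.py <<'E'
from h import *
o=bot.get_obs(); print(o["ee_pos"],o["wrist_force"].round(1),o["opening"])
b=o["ee_pos"]+[0,0,.0175]; ux=np.array([.9975,-.0705,0])
h=np.array([.645,-.034,.08]); v=b-h; x=v@ux; print("kin angle",np.arctan2(v[2],-x)+np.arctan2(8,206),np.hypot(x,v[2]))
p,d=bot.camera("side"); cv2.imwrite("pics/side8.png",p[...,::-1])
P,_,_=pts("side",d); X=(P-h)@ux; Y=(P-h)@np.array([.0705,.9975,0]); Z=P[:,2]-.08
k=(abs(Y)<.115)&(Z>.01)&(Z<.15)&(X>-.12)&(X<.07)
lo=np.arange(.01,.14,.01)
for q in (2,98):
    e=[np.percentile(X[k&(Z>l)&(Z<l+.01)],q) for l in lo]; s=np.polyfit(lo,e,1)[0]; print(q,np.round(e,4),"angle",np.pi/2+np.arctan(s))
E
python3 ang.py
```

```text
time: 17.2
ee_pos: [0.63, -0.0325, 0.2734]
tcp_rot: [-90.0, -0.0, -3.9]
wrist_force: [-1.8, 3.5, 7.9]
opening: 0.0106
time: 17.7
ee_pos: [0.6509, -0.034, 0.2734]
tcp_rot: [-90.0, 0.0, -3.9]
wrist_force: [-1.0, 4.7, -11.1]
opening: 0.0101
[ 0.65090566 -0.03397565  0.27338371] [ -1.    4.7 -11.1] 0.010099363190356283
kin angle 1.6375307121275198 0.21096592732581407
2 [-0.0391 -0.0383 -0.0372 -0.0366 -0.0368 -0.0354 -0.0346 -0.0347 -0.0331
 -0.0316 -0.0323 -0.0322 -0.0305] angle 1.638890077233154
98 [-0.001   0.0009  0.0005  0.0017  0.0019  0.0034  0.0035  0.004   0.0052
  0.005   0.0051  0.006   0.0077] angle 1.6331067960342522
```

```bash
python3 -m jog '[[1,0.1,-0.01,-0.03,0,0,0],[1,0.2,-0.01,-0.06,0,0,0],[1,0.2,-0.01,-0.06,0,0,0],[1,0.2,-0.01,-0.06,0,0,0],[1,0.2,-0.01,-0.06,0,0,0]]'
python3 -m jog '[[1,0,0,0,0,0,0],[1,0,0,0,0,0,0],[1,0,0,0,0,0,0],[1,0,0,0,0,0,0],[1,0,0,0,0,0,0]]'
python3 ang.py
python3 - <<'E'
from h import *
p=cv2.imread("pics/side8.png"); cv2.imwrite("pics/s8c.png",cv2.resize(p[80:360,180:500],None,fx=2,fy=2))
E
```

```text
time: 18.25
ee_pos: [0.656, -0.0343, 0.2727]
tcp_rot: [-90.0, -0.1, -3.9]
wrist_force: [0.7, 3.6, 5.6]
opening: 0.0101
time: 18.75
ee_pos: [0.656, -0.0343, 0.2727]
tcp_rot: [-90.0, -0.1, -3.9]
wrist_force: [1.0, 5.0, 5.8]
opening: 0.0104
[ 0.65597794 -0.03434385  0.27272053] [1.  5.  5.8] 0.0104093876558066
kin angle 1.6617702557342815 0.2105068038131724
2 [-0.0389 -0.037  -0.0374 -0.0345 -0.0349 -0.0343 -0.033  -0.0314 -0.0313
 -0.0295 -0.0299 -0.0291 -0.0288] angle 1.6561703644243684
98 [-0.0003 -0.      0.0019  0.0034  0.004   0.0049  0.0051  0.0059  0.0076
  0.0075  0.0084  0.0093  0.0095] angle 1.654304376005823
```

View pics/s8c.png

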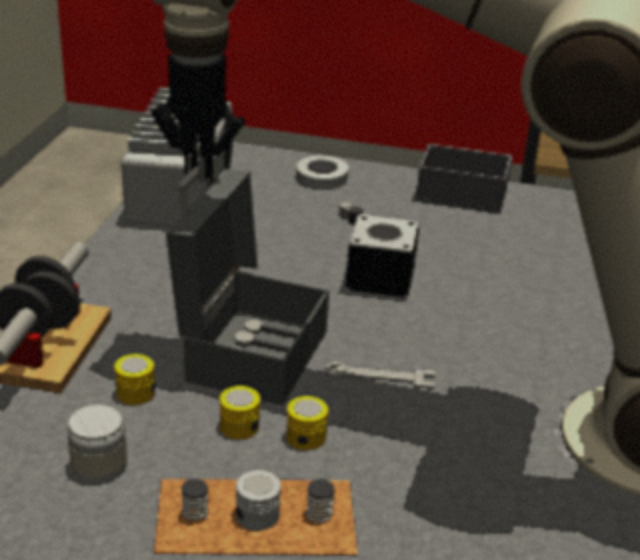

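The lid leans slightly back, gripped at (205,165). The piston (258,500) stands between the springs, and the wrench and look-alikes haven't moved. Handing in.

```bash
python3 -c "
from workcell import bot
print(bot.job_done())"
```

```text
the job is handed in; nothing more can be done
None
```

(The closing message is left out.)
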